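Set the gluing machine's film lever and its air valve

ROBOT

A 6-joint arm with a two-finger parallel gripper is mounted at the origin on the work surface. World frame = base frame: x ahead of the robot, y to its left, z up, the work surface at z = 0. Lengths are in mm, angles in rad, forces in N, time in s.
With the tool pointing down it reaches from about 300 to 775 mm from the base axis. Payload 14.6 kg.
Tool frame: the origin (TCP) lies midway between the tips of the shut fingers; the grasp point (between the pads) lies behind it (manip.grip_depth is the z of the grasp point in the tool frame, in mm); z points along the fingers, y is the line along which they close (so a half turn about z gives the same grasp; the last joint's range is limited). The gripper opens to 94 mm and grips with 3 to 60 N. Pads are 16 mm wide; open, the fingers measure 119 mm over their backs; the gripper's body (75 mm by 177 mm) begins 78 mm behind the grasp point.
Start: joints at [1.151, 0.3, 1.521, -0, 1.321, -0.067], TCP at [190.037, 516.116, 205.446] pointing down, gripper open.
Joint ranges: [-3.03, 3.03], [-0.79, 2.21], [0.23, 2.52], [-1.04, 4.18], [0, 3.07], [-2.55, 2.55]. Speed limits (rad/s): [2.22, 2.22, 2.57, 3.14, 3.14, 3.14].

INTERFACE

Orientations are given as [roll, pitch, yaw] about the fixed x, y, z axes, in that order (R = Rz(yaw) Ry(pitch) Rx(roll)).
In Python, from cell import manip, eyes, probe_bus gives the robot as it stands (manip), with the cameras (eyes) and the readings (probe_bus).
- The arm moves only by the shell command python3 nudge.py 'ROWS' [OPENING] [FORCE]. ROWS is a JSON list of rows, 1 to 5 of them, each an object with the fields d (a list: dx, dy, dz in units of 20 mm), turn_vec (a list: a rotation vector rx, ry, rz in units of 0.1 rad); a field left out counts as zero; each row is the pose to reach, as a shift and turn from the pose commanded when the command began, along the tool's axes at that moment; what a row does not reach only later rows make up. A row lasts 1/10 s, in which the tool goes at most 50 mm and 0.15 rad, less where a joint would pass 70% of its speed; a pose out of reach is approached as far as the arm can. OPENING is the finger opening in mm, set as the command begins (- or left out keeps the last). The fingers move at their own pace and stop on an object; FORCE is the grip in N (left out, the last holds). Time passes only in rows, so rows that do not move let the fingers close. It prints the time, the measured TCP pose, the force, the opening and the grip force at its end. Input that does not fit is refused with a message, and nothing moves.
- probe_bus.read_state(): the state, without advancing time (a new reading comes with each control period).
- eyes.camera(name): name is "side" or "top"; returns (picture, depth): 480x640x3 uint8, red, green, blue; 480x640 float32, mm along the optical axis (not along the pixel's ray), 0 where there is no reading.
- eyes.camera_info(name): a dict with "K" (3x3 intrinsics, pixels), "rvec" (rotation vector, rad) and "tvec" (3), from world to camera coordinates, as OpenCV has them. Camera axes: x right, y down, z forward; pixel columns grow to the right and rows downward; lengths in mm; the calibration is good to about 2 mm. A picture is of the moment at which its call begins. camera_info takes no time and is no camera call.
- manip.sign_off(): hands the job in; it is judged then, once.
The state is a dict: "clock": time; "joints": joint angles; "qd": joint speeds; "effort": joint torques, N m; "eef_pos": TCP position; "eef_rot": TCP orientation; "wrist_force": force on the tool from outside, world axes, zero at the start; "moment": the same for the moment, N m; "finger_gap": finger opening in mm; "finger_force": force on a finger pad.
Only numpy, scipy, OpenCV 4.12 (cv2) and the standard library are available. Lean on these libraries where they do the work, as an engineer would, in place of code of your own. Each camera call takes 0.05 s, during which the arm holds its last target. There are 200 camera calls.

TASK

Get the bookbinder's gluing machine ready for the next covers: first, with the air valve still shut, swing the film lever on its deck round until it points straight at the index clip on the scale. Then turn the handle of the air valve halfway open, to 45 degrees between across the pipe and along it. Do not shift the index clip, and leave the other things on the bench and on the machine where they lie.

Things in the scene. Friction and masses are not known exactly. Their poses are not given: they have to be found in the camera images.
- machine: Low white bench gluing machine, fixed, steel roller along its far side. Origin on the bench straight below the lever's pivot; z up; -x is its front. Housing x -185 to +160, y -170 to +170 mm; flat deck at z = 90 mm. Roller and bearing blocks lie beyond x = +75, at most 45 mm above the deck. The scale is a flat aluminium arc with black ticks on the deck, radius 128 to 148 mm about the pivot.
- lever (a joint): Angle of the film lever about the vertical axis through the machine's origin, rad, -1.25 to 1.25; at q it points along (-cos q, -sin q) in the machine's frame (0: to the front; grows anticlockwise from above). Starts at -1.05 to -0.4, always short of the clip. Friction (about 0.25 N m) keeps it where it is left; nothing stops it at the clip.
- lever_tip (a point): End of the lever's thin pointer, 130 mm from the pivot, 17 to 20 mm above the deck; its x axis points back to the pivot. The lever is a plain steel bar 14 mm wide, from the pivot boss (radius 17 mm, top 30 mm above the deck) to radius 110 mm, underside 14 mm and top 26 mm above the deck.
- lever_knob (a point): Middle of the lever's black upright knob: radius 11 mm, 105 mm from the pivot, this point 41 mm and its top 56 mm above the deck.
- index (a joint): Angle of the index clip about the lever's axis, rad, in the lever's sense: the lever points at the clip when both angles are equal. Starts at -0.1 to 1.05. It sits stiffly (0.6 N m) and must stay as found.
- index_tip (a point): Inner point of the index clip, 138 mm from the pivot, 5 mm above the deck; its x axis points to the pivot. The clip is a small dark steel block, 26 mm radially by 12 mm wide, on the outer edge of the scale (radius 133 to 166 mm), with a thin upright fin to 28 mm above the deck.
- air_valve: Brass quarter-turn valve in a grey pipe on a base plate (80 by 190 mm), fixed. Origin on the bench straight below the valve's stem; z up; the pipe runs along its y axis (150 mm long, 22 mm thick, centre 65 mm up, bent down into the plate at both ends; valve body top 86 mm up).
- air_handle (a joint): Angle of the valve's handle about the stem, rad: 0 shut (across the pipe), 1.571 fully open (along it); at q it points along (-cos q, -sin q) in the valve's frame (grows anticlockwise from above). Starts between 0 and 0.2. Friction (about 0.25 N m) keeps it where it is left; nothing stops it halfway.
- handle_tip (a point): End of the valve's flat handle, 108 mm from the stem, 116 mm above the bench. The handle is 18 to 20 mm wide, underside 110 mm and top 122 mm above the bench, black over its outer 60 mm.
- bone_folder: Ivory-coloured flat folding stick 150 by 18 by 5 mm, loose on the machine's deck behind the pivot, in front of the roller. Origin at its underside. To be left alone.
- weight: Dark steel press weight, 54 mm across, 64 mm high, loose on the bench beyond the valve. To be left alone.
- awl: Awl with a wooden handle, 150 mm long, lying on the bench on the robot's side of the valve. To be left alone.
- green_book: Green bound book 150 by 210 by 32 mm lying at the near left. To be left alone.
- tall_book: White bound book 170 by 240 by 45 mm lying at the left. To be left alone.
- tape_roll: Cardboard-coloured roll of tape, 90 mm across, 25 mm high, lying at the near right. To be left alone.
- paste_jar: Closed jar, 72 mm across, 85 mm high, standing at the right. To be left alone.

How it is judged (in metres and radians):
On the way, in this order (a step that is already met when the one before it is completed fails the run):
1. the film lever points at the index clip and is at rest, the air valve still shut (angle between the x axis of lever_tip and the x axis of index_tip, either way round below 0.09 rad and velocity of joint lever between -0.05 and 0.05 rad/s and value of joint air_handle below 0.35 rad), for 0.3 s.
2. the air valve's handle stands halfway, the lever still pointing at the clip (angle between the x axis of lever_tip and the x axis of index_tip, either way round below 0.09 rad and value of joint air_handle between 0.605 and 0.965 rad), for 0.3 s.
At the end, for the whole second after the job is handed in: The film lever points at the index clip within 0.09 rad (5 degrees), the valve handle stands at 0.785 rad within 0.18 rad (45 degrees within 10), both at rest; the clip has not been shifted by 8 mm, nor any other thing on the bench by 30 mm (all of step 2 and velocity of joint lever between -0.05 and 0.05 rad/s and velocity of joint air_handle between -0.05 and 0.05 rad/s); the robot touches nothing.
It fails at once if the index clip is shifted by more than 8 mm (distance of index_tip from where it was at the start of the episode above 0.008 m).
It fails at once if another thing on the bench or machine is shifted by more than 30 mm (distance of any of bone_folder, weight, awl, green_book, tall_book, tape_roll, paste_jar from where it was at the start of the episode above 0.03 m).
It also fails if it takes over 54 s, if anything falls off the work surface, if the arm or the gripper's body presses on something with over 40 N, if the wrist force passes 120 N, or if a joint passes its speed limit or range.

## Working session

There is one attempt and no reset: what is moved stays moved. The work goes in short steps, Python scripts to look and compute and a shell command to move; the robot and the scene stay as the last step left them, time stands still between calls to the robot, and variables do not carry over. Pictures are saved under pics/ and viewed, at most 10 in all, crops included, and the job is handed in when it is done.

```bash
ls; mkdir -p pics; python3 - <<'E'
from cell import manip, eyes, probe_bus
import cv2,numpy as np
for n in("top","side"):
    p,d=eyes.camera(n); cv2.imwrite(f"pics/{n}0.png",p[:,:,::-1]); np.savez(f"{n}0.npz",p=p,d=d)
    i=eyes.camera_info(n); print(n,i)
print(probe_bus.read_state(),manip.grip_depth)
E
```

```text
cell.py
nudge.py
pics
top {'K': array([[446.32019636,   0.        , 321.51676553],
       [  0.        , 446.32019636, 235.02824397],
       [  0.        ,   0.        ,   1.        ]]), 'rvec': array([ 2.12521206, -2.15127655,  0.17750042]), 'tvec': array([9.76857673e-01, 5.19405159e+02, 1.21200208e+03])}
side {'K': array([[473.67227937,   0.        , 318.06249764],
       [  0.        , 473.67227937, 239.69852122],
       [  0.        ,   0.        ,   1.        ]]), 'rvec': array([ 2.24897784, -0.05627778,  0.04669129]), 'tvec': array([-518.25618215,  101.01356495, 1248.26623564])}
{'clock': 0.1, 'joints': array([ 1.15142151e+00,  3.00469202e-01,  1.52151719e+00, -3.68017365e-05,
        1.32071444e+00, -6.66055141e-02]), 'qd': array([ 0.00088275, -0.00127395, -0.00075272,  0.00064493,  0.00089873,
       -0.00147532]), 'effort': array([ 1.18039265e-03, -5.32644689e+01, -3.53288949e+01,  7.10073486e-02,
        2.34126515e-02,  6.34156237e-06]), 'eef_pos': array([189.9402411 , 515.90490129, 204.91440098]), 'eef_rot': array([-3.14048456e+00, -3.81885945e-05,  2.78883246e+00]), 'wrist_force': array([-0.06357825,  0.36082204, -0.01480627]), 'moment': array([0.04748051, 0.00409212, 0.00065464]), 'finger_force': 0.0, 'finger_gap': 94.06016573578657} -18.8
```

View pics/top0.png

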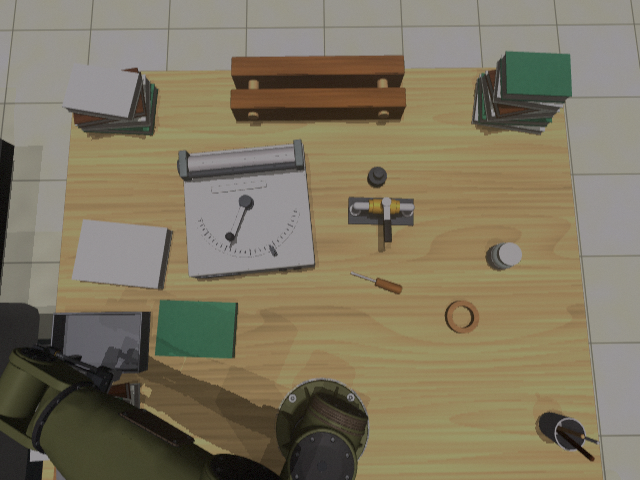

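View pics/side0.png

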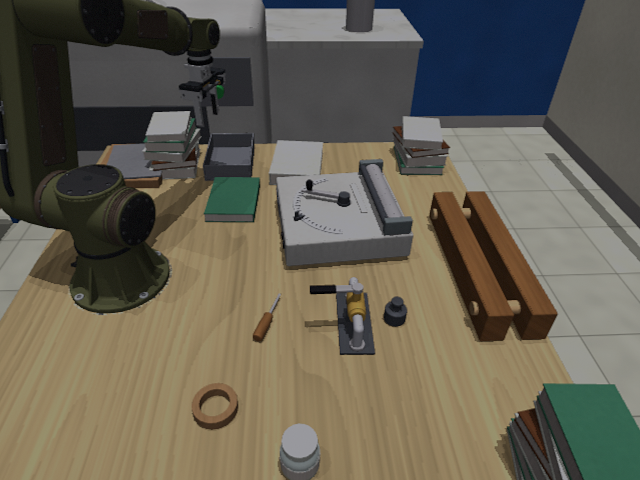

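The top view shows the lever boss at about (246,202), the knob at (230,237) and the clip at (273,250). The valve stem is at (386,203) and its handle tip at (388,240). The side view shows the knob at (309,185), the boss at (343,198), the clip at (298,215) and the handle end at (312,289).

```bash
cat > h.py <<'E'
import cv2,numpy as np
from cell import manip, eyes, probe_bus
class C:
    def __init__(s,n):
        i=eyes.camera_info(n); s.K=np.array(i["K"]);s.R=cv2.Rodrigues(np.array(i["rvec"]))[0];s.t=np.array(i["tvec"]);s.P=s.K@np.c_[s.R,s.t];s.c=-s.R.T@s.t
    def plane(s,uv,z):
        r=s.R.T@np.linalg.inv(s.K)@np.array([*uv,1.]); return s.c+r*(z-s.c[2])/r[2]
    def dep(s,uv,d): return s.R.T@(np.linalg.inv(s.K)@np.array([*uv,1.])*d-s.t)
    def cloud(s,d):
        v,u=np.indices(d.shape); q=np.stack([(u-s.K[0,2])/s.K[0,0]*d,(v-s.K[1,2])/s.K[1,1]*d,d],-1); return (q-s.t)@s.R
def tri(a,ua,b,ub):
    x=cv2.triangulatePoints(a.P,b.P,np.array(ua,float).reshape(2,1),np.array(ub,float).reshape(2,1))[:,0]; return x[:3]/x[3]
T=C("top");S=C("side")
E
python3 - <<'E'
from h import *
boxes={"top":[(185,170,315,275),(345,190,420,250)],"side":[(280,170,360,235),(300,270,380,360)]}
for n,c in(("top",T),("side",S)):
    f=np.load(n+"0.npz");p,d=f["p"],f["d"];X=c.cloud(d)
    for x0,y0,x1,y1 in boxes[n]:
        m=(p.max(2)<75).astype(np.uint8); mm=np.zeros_like(m);mm[y0:y1,x0:x1]=m[y0:y1,x0:x1]
        k,l,st,ce=cv2.connectedComponentsWithStats(mm)
        for j in range(1,k):
            if st[j,4]>=8:
                q=X[(l==j)]; top=q[:,2].max(); w=q[q[:,2]>top-6]
                print(n,st[j],ce[j].round(1),"med",np.median(q,0).round(),"top",top.round(),w.mean(0).round(1),len(w))
    for nm,(x0,y0,x1,y1) in zip("mv",boxes[n]):
        cr=p[y0:y1,x0:x1,::-1]; cv2.imwrite(f"pics/{n}_{nm}.png",cv2.resize(cr,None,fx=6 if nm=="m" and n=="top" else 6,fy=6,interpolation=cv2.INTER_CUBIC)[:600])
    
a=cv2.imread("pics/top_m.png")[:600,:780];cv2.imwrite("pics/top_m.png",a)
E
```

```text
top [185 170  95  11 464] [218.8 173.1] med [678. 278. 126.] top 1280.0 [ 316.7    0.  1280. ] 1
top [225 197  29  46 159] [239.4 220.9] med [546. 211. 118.] top 1280.0 [ 316.7    0.  1280. ] 2
top [274 251   3   5  12] [274.9 253.2] med [461. 119. 102.] top 124.0 [461.5 119.6 122.8] 2
top [233 263  82  12 208] [274.8 269.5] med [422. 117.  64.] top 1280.0 [ 316.7    0.  1280. ] 2
top [223 273   9   2  13] [227.8 273.7] med [411. 246.  76.] top 88.0 [412.2 241.7  87.4] 4
top [349 198  21   8  60] [358.3 200.2] med [ 627. -112.    9.] top 58.0 [ 612.  -137.1   58.5] 1
top [400 199  13   4  34] [406.4 200.8] med [ 623. -255.    9.] top 15.0 [ 623.3 -257.9   11. ] 18
top [348 207   2  17  19] [348.2 214.6] med [587. -83.   7.] top 12.0 [586.6 -83.5   8.8] 13
top [352 208   7   5  23] [354.6 210.3] med [587. -99.  44.] top 67.0 [ 586.6 -100.8   64.8] 2
top [350 210  63  32 607] [382.8 221.2] med [ 569. -175.   11.] top 1280.0 [ 316.7    0.  1280. ] 3
top [403 211   9   4  26] [406.8 212.2] med [ 580. -248.   45.] top 73.0 [ 579.8 -246.2   68.3] 5
side [305 180  45  27 326] [329.3 195.7] med [580. 204. 109.] top 149.0 [504.1 227.8 145.5] 16
side [280 211   4  24  47] [281.  224.7] med [419. 183.  38.] top 64.0 [424.2 121.8  59.9] 10
side [294 211  10  10  57] [297.5 216.2] med [467. 119. 100.] top 869.0 [ 453.4 -935.6  869.5] 1
side [ 310  285   65   70 1584] [348.3 321.1] med [ 576. -193.    9.] top 869.0 [ 453.4 -935.6  869.5] 4
side [324 325  10   1  10] [328.5 325. ] med [ 533. -186.    1.] top 4.0 [ 534.2 -186.1    1.1] 9
```

View pics/top_m.png

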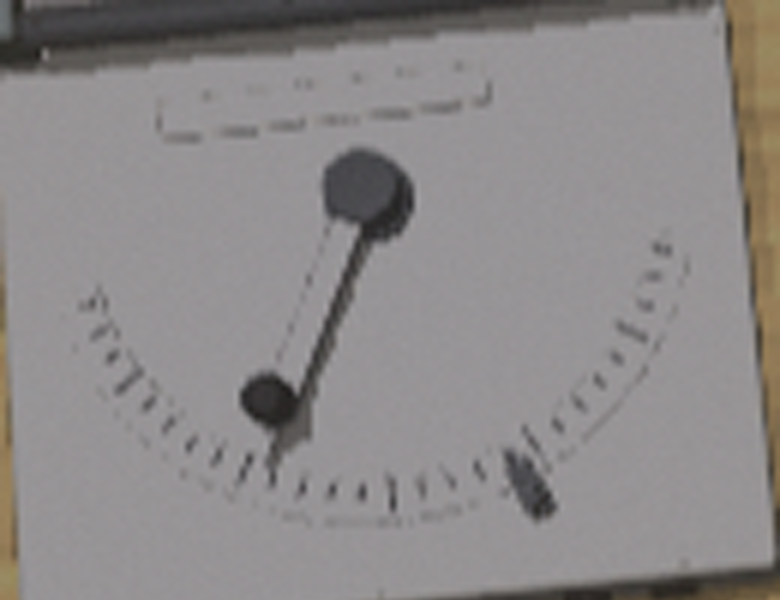

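View pics/top_v.png

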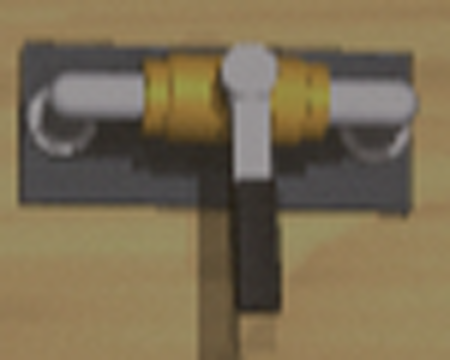

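View pics/side_m.png

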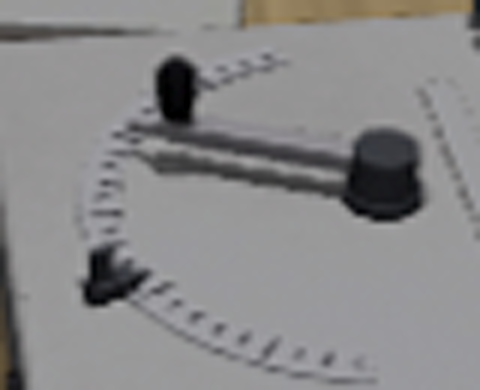

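The crops give these pixels:
- **Top view:** boss top at (244.6,200.4), knob top at (229.1,235.9), clip from inner (269.9,245.4) to outer (275.1,254.9), stem top at (386.2,201.2) and handle end at (387.4,241.4).
- **Side view:** boss top at (343.9,194.1) and knob top at (309.1,180.4).

```bash
python3 - <<'E'
from h import *
b=tri(T,(244.6,200.4),S,(343.9,194.1)); k=tri(T,(229.1,235.9),S,(309.1,180.4))
print("boss",b.round(1),"knob",k.round(1))
p=T.plane((244.6,200.4),b[2]);q=T.plane((229.1,235.9),k[2])
print(p.round(1),q.round(1))
for z in(100,108,118):
  for uv in((269.9,245.4),(272.6,250.4),(275.1,254.9)):
    c=T.plane(uv,z); v=c-p; print("clip",z,c.round(1),np.hypot(*v[:2]).round(1),np.arctan2(v[1],v[0]).round(3))
v=q-p;print("knob r,ang",np.hypot(*v[:2]),np.arctan2(v[1],v[0]))
s=T.plane((386.2,201.2),124);e=T.plane((387.4,241.4),120);print("stem",s.round(1),"tip",e.round(1),np.hypot(*(e-s)[:2]))
# side: bits with depth around handle
f=np.load("side0.npz");X=S.cloud(f["d"]);g=f["p"]
m=(X[...,2]>108)&(X[...,2]<126)&(abs(X[...,0]-540)<100)&(abs(X[...,1]+180)<80)
q=X[m];print(len(q),q.min(0),q.max(0),np.median(q[:,2]))
f=np.load("top0.npz");X=T.cloud(f["d"])
m=(X[...,2]>108)&(X[...,2]<130)&(abs(X[...,0]-540)<100)&(abs(X[...,1]+180)<80)
q=X[m];print(len(q),q.min(0).round(),q.max(0).round(),np.median(q,0)); 
l=cv2.fitLine(q[:,:2].astype(np.float32),2,0,.01,.01).ravel();print(l)
# valve pipe direction from base plate
m=(abs(X[...,2]-8)<8)&(g.shape[0]>0)&(f["p"].max(2)<95)&(abs(X[...,0]-590)<70)&(abs(X[...,1]+180)<110)
print(cv2.minAreaRect(X[m][:,:2].astype(np.float32)))
E
```

```text
boss [603.1 199.2 118.5] knob [503.8 233.1 145.4]
[603.  199.2 118.5] [503.1 233.  145.4]
clip 100 [483.5 133.  100. ] 136.6 -2.636
clip 100 [470.  125.7 100. ] 152.0 -2.637
clip 100 [457.9 119.  100. ] 165.9 -2.637
clip 108 [482.4 132.1 108. ] 138.0 -2.634
clip 108 [469.  124.8 108. ] 153.3 -2.635
clip 108 [456.9 118.2 108. ] 167.1 -2.635
clip 118 [481.  130.9 118. ] 139.8 -2.632
clip 118 [467.7 123.8 118. ] 155.0 -2.633
clip 118 [455.7 117.2 118. ] 168.6 -2.634
knob r,ang 105.53466636754906 2.815421252524068
stem [ 595.1 -178.1  124. ] tip [ 487.6 -178.   120. ] 107.45521260483294
462 [ 488.67360995 -194.51537984  108.22391653] [ 609.87676829 -167.96386096  125.94335946] 120.81672223909467
342 [ 486. -189.  111.] [ 605. -165.  128.] [ 542.89622633 -177.41831088  121.85895047]
[ 9.999602e-01  8.926210e-03  5.446255e+02 -1.776072e+02]
((578.1044921875, -178.35914611816406), (191.60140991210938, 114.31562805175781), 87.8614273071289)
```

```bash
cat > go.py <<'E'
import sys,numpy as np
from scipy.spatial.transform import Rotation as Ro
from cell import manip, eyes, probe_bus
def rel(x,y,z,yaw):
    s=probe_bus.read_state();R=Ro.from_euler("xyz",s["eef_rot"])
    return np.r_[R.inv().apply(np.array([x,y,z])-s["eef_pos"]),(R.inv()*Ro.from_euler("xyz",[np.pi,0,yaw])).as_rotvec()].round(3)
if __name__=="__main__": print(rel(*map(float,sys.argv[1:])))
E
python3 go.py 503.5 233 205 2.815; python3 - <<'E'
from h import *
P=[T.plane(u,10) for u in((348.8,196.3),(413.3,198.3),(348,223.5),(413.3,225.2))]
print(np.round(P,1)); 
for a,b in((0,1),(2,3)): v=P[a]-P[b];print(np.arctan2(v[1],v[0])-np.pi/2,np.hypot(*v[:2]))
v=T.plane((353.8,205.8),76)-T.plane((413.8,207.1),76);print(np.arctan2(v[1],v[0])-np.pi/2)
E
```

```text
[-3.91992e+02 -1.57153e+02  7.40000e-02 -1.00000e-03 -0.00000e+00
 -2.60000e-02]
[[ 638.5  -86.7   10. ]
 [ 630.3 -275.2   10. ]
 [ 557.6  -82.6   10. ]
 [ 550.3 -271.6   10. ]]
-0.043660188911583964 188.67769062526227
-0.03842781895239811 189.10629643245596
-0.03403469494683953
```

Units first: shifts go in units of 20 mm and turns go in units of 0.1 rad. So -225 mm is -11.25, -180 mm is -9.

```bash
python3 nudge.py '[{"d":[-2.25,-0.9,0]},{"d":[-4.5,-1.8,0]},{"d":[-6.75,-2.7,0]},{"d":[-9,-3.6,0]},{"d":[-11.25,-4.5,0]}]' 60
python3 nudge.py '[{"d":[-2.25,-0.9,0]},{"d":[-4.5,-1.8,0]},{"d":[-6.75,-2.7,0]},{"d":[-8.35,-3.35,0],"turn_vec":[0,0,-0.26]},{"d":[-8.35,-3.35,0],"turn_vec":[0,0,-0.26]}]'
python3 nudge.py '[{},{}]'
python3 go.py 503.5 233 124 2.815
```

```text
clock: 0.6
eef_pos: [371.1, 352.3, 205.3]
eef_rot: [-3.141, -0.0, 2.789]
wrist_force: [0.3, 0.4, 0.4]
finger_gap: 60.9
finger_force: 0.0
clock: 1.1
eef_pos: [505.8, 230.5, 204.7]
eef_rot: [-3.141, -0.0, 2.812]
wrist_force: [-1.0, 0.9, 0.3]
finger_gap: 59.7
finger_force: 0.0
clock: 1.3
eef_pos: [503.0, 234.0, 205.3]
eef_rot: [-3.141, -0.0, 2.815]
wrist_force: [-0.0, 0.7, -0.0]
finger_gap: 60.1
finger_force: 0.0
[-0.801 -0.744 81.318 -0.    -0.     0.   ]
```

```bash
python3 nudge.py '[{"d":[0,0,2]},{"d":[-0.05,-0.05,3.75]},{"d":[-0.05,-0.05,4]},{"d":[-0.05,-0.05,4]}]' 60
python3 nudge.py '[{},{},{},{},{}]' 15 15
python3 - <<'E'
import numpy as np
from go import rel
from h import *
s=probe_bus.read_state();p=s["eef_pos"];print(p)
b=np.array([603.,199.2]);a0=2.815;v=p[:2]-b
for d in(.14,.28,.42,.56,.70,.832):
    c,n=np.cos(d),np.sin(d);w=b+np.array([[c,-n],[n,c]])@v
    print(d,rel(w[0],w[1],p[2],s["eef_rot"][2]+d))
P,d=eyes.camera("side");cv2.imwrite("pics/s1.png",cv2.resize(P[120:270,220:420,::-1],None,fx=4,fy=4))
E
```

```text
clock: 1.7
eef_pos: [503.7, 232.7, 125.7]
eef_rot: [-3.141, -0.001, 2.816]
wrist_force: [0.4, 0.9, -0.0]
finger_gap: 60.1
finger_force: 0.0
clock: 2.2
eef_pos: [504.4, 232.2, 125.8]
eef_rot: [3.141, 0.0, 2.815]
wrist_force: [-0.5, 2.7, 1.2]
finger_gap: 23.6
finger_force: 1.4
[504.39371042 232.16714858 125.81356618]
0.14 [-1.0780e+00 -1.4504e+01 -7.0000e-03  0.0000e+00  0.0000e+00 -1.4000e-01]
0.28 [-4.1700e+00 -2.8716e+01 -1.2000e-02  0.0000e+00  0.0000e+00 -2.8000e-01]
0.42 [-9.2140e+00 -4.2357e+01 -1.7000e-02  0.0000e+00  0.0000e+00 -4.2000e-01]
0.56 [-1.6113e+01 -5.5161e+01 -2.0000e-02  0.0000e+00  1.0000e-03 -5.6000e-01]
0.7 [-2.4731e+01 -6.6877e+01 -2.3000e-02  0.0000e+00  1.0000e-03 -7.0000e-01]
0.832 [-3.4280e+01 -7.6721e+01 -2.4000e-02  0.0000e+00  1.0000e-03 -8.3200e-01]
```

View pics/s1.png

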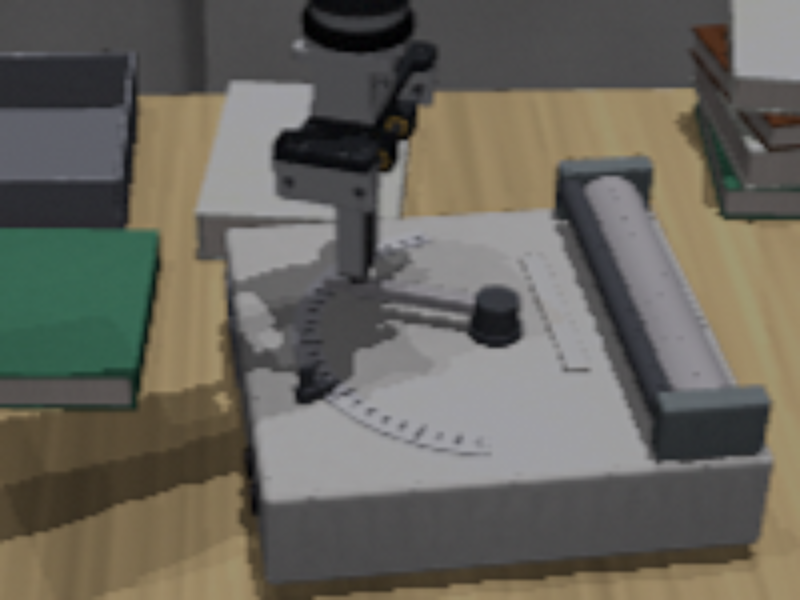

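The fingers (tips at about (355,275) in the crop) straddle the knob, clear of the clip at (312,385). I'll swing the lever now.

Scaled: -2.4 mm is -0.12, -21.7 mm is -1.085, -0.21 rad is -2.1.

```bash
python3 nudge.py '[{},{},{"d":[-0.015,-0.365,0],"turn_vec":[0,0,-0.7]},{"d":[-0.055,-0.725,0],"turn_vec":[0,0,-1.4]},{"d":[-0.12,-1.085,0],"turn_vec":[0,0,-2.1]}]'
python3 - <<'E'
import numpy as np
from go import rel
from h import *
s=probe_bus.read_state();p=s["eef_pos"];b=np.array([603.,199.2]);v=p[:2]-b
y=s["eef_rot"][2]%(2*np.pi)
print(p,y,np.hypot(*v),np.arctan2(v[1],v[0]))
for d in(.1,.2,.3,.4,.5,.6,.7):
    c,n=np.cos(d),np.sin(d);w=b+np.array([[c,-n],[n,c]])@v
    print(d,rel(w[0],w[1],p[2],y+d))
E
```

```text
clock: 2.75
eef_pos: [499.5, 210.9, 125.7]
eef_rot: [3.141, 0.0, 3.028]
wrist_force: [-0.2, 2.9, 3.3]
finger_gap: 21.3
finger_force: 15.0
[499.54861422 210.89124729 125.7292258 ] 3.0278245957961434 104.10991539487017 3.0290581258689797
0.1 [-5.3300e-01 -1.0393e+01 -8.0000e-03  1.0000e-03  0.0000e+00 -1.0000e-01]
0.2 [-2.1010e+00 -2.0681e+01 -1.5000e-02  1.0000e-03  0.0000e+00 -2.0000e-01]
0.3 [-4.6880e+00 -3.0761e+01 -2.2000e-02  1.0000e-03  0.0000e+00 -3.0000e-01]
0.4 [-8.2680e+00 -4.0532e+01 -2.8000e-02  1.0000e-03  0.0000e+00 -4.0000e-01]
0.5 [-1.2806e+01 -4.9897e+01 -3.4000e-02  1.0000e-03  0.0000e+00 -5.0000e-01]
0.6 [-1.8257e+01 -5.8762e+01 -3.9000e-02  1.0000e-03  1.0000e-03 -6.0000e-01]
0.7 [-2.4565e+01 -6.7039e+01 -4.3000e-02  1.0000e-03  1.0000e-03 -7.0000e-01]
```

Scaled: -0.5 mm is -0.025, -49.9 mm is -2.495, -0.5 rad is -5.

```bash
python3 nudge.py '[{"d":[-0.025,-0.52,0],"turn_vec":[0,0,-1]},{"d":[-0.105,-1.035,0],"turn_vec":[0,0,-2]},{"d":[-0.235,-1.54,0],"turn_vec":[0,0,-3]},{"d":[-0.415,-2.025,0],"turn_vec":[0,0,-4]},{"d":[-0.64,-2.495,0],"turn_vec":[0,0,-5]}]'
python3 nudge.py '[{"d":[-0.015,-0.35,0],"turn_vec":[0,0,-0.7]},{"d":[-0.035,-0.61,0],"turn_vec":[0,0,-1.18]},{"d":[-0.035,-0.61,0],"turn_vec":[0,0,-1.18]},{"d":[-0.035,-0.61,0],"turn_vec":[0,0,-1.18]}]'
python3 - <<'E'
import numpy as np
from h import *
s=probe_bus.read_state();p=s["eef_pos"];v=p[:2]-[603.,199.2]
print(p,s["eef_rot"][2]%(2*np.pi),np.hypot(*v),np.arctan2(v[1],v[0])%(2*np.pi))
E
```

```text
clock: 3.25
eef_pos: [506.4, 159.6, 125.7]
eef_rot: [3.141, 0.0, -2.754]
wrist_force: [0.0, 3.5, 3.4]
finger_gap: 21.1
finger_force: 15.0
clock: 3.65
eef_pos: [511.8, 148.3, 125.7]
eef_rot: [-3.141, -0.0, -2.642]
wrist_force: [-0.4, -2.4, 5.0]
finger_gap: 21.1
finger_force: 15.0
[511.82471903 148.27110484 125.70835967] 3.6410663545830677 104.43507180111011 3.6510010503969954
```

Now I'll open, rise and move over towards the valve. After that I'll look again.

Scaled: -100 mm is -5, -65 mm is -3.25.

```bash
python3 nudge.py '[{},{},{},{}]' 60
python3 nudge.py '[{"d":[0,0,-1.5]},{"d":[0,0,-3.25]},{"d":[0,0,-5]},{"d":[0,0,-5]}]'
python3 go.py 400 -100 225 3.14
```

```text
clock: 4.05
eef_pos: [511.6, 148.7, 125.3]
eef_rot: [3.142, -0.0, -2.641]
wrist_force: [-0.3, -0.4, 1.0]
finger_gap: 49.9
finger_force: 0.0
clock: 4.45
eef_pos: [513.1, 149.0, 230.0]
eef_rot: [-3.14, 0.007, -2.641]
wrist_force: [1.0, -0.1, 0.2]
finger_gap: 60.2
finger_force: 0.0
[ 2.18884e+02 -1.64062e+02  3.83700e+00 -0.00000e+00  7.00000e-03
  5.03000e-01]
```

```bash
python3 nudge.py '[{"d":[2,-1.5,0],"turn_vec":[0,0,1]},{"d":[4,-3,0],"turn_vec":[0,0,2]},{"d":[6,-4.5,0],"turn_vec":[0,0,3]},{"d":[8,-6,0],"turn_vec":[0,0,4]},{"d":[10,-7.5,0],"turn_vec":[0,0,5]}]'
python3 nudge.py '[{},{},{}]'
python3 - <<'E'
from h import *
for n in("top","side"):
    p,d=eyes.camera(n); np.savez(n+"1.npz",p=p,d=d)
    if n=="top": cv2.imwrite("pics/t2.png",cv2.resize(p[170:270,185:315,::-1],None,fx=6,fy=6,interpolation=cv2.INTER_CUBIC))
E
python3 go.py 511 -178 180 3.14
```

```text
clock: 4.95
eef_pos: [407.0, -80.3, 224.9]
eef_rot: [3.142, -0.0, 3.139]
wrist_force: [0.6, 0.2, 0.5]
finger_gap: 60.1
finger_force: 0.0
clock: 5.25
eef_pos: [408.6, -78.2, 225.1]
eef_rot: [3.141, -0.0, -3.139]
wrist_force: [-0.1, -0.1, -0.2]
finger_gap: 60.0
finger_force: 0.0
[-1.01922e+02 -1.00435e+02  4.51130e+01  0.00000e+00 -0.00000e+00
  5.00000e-03]
```

View pics/t2.png

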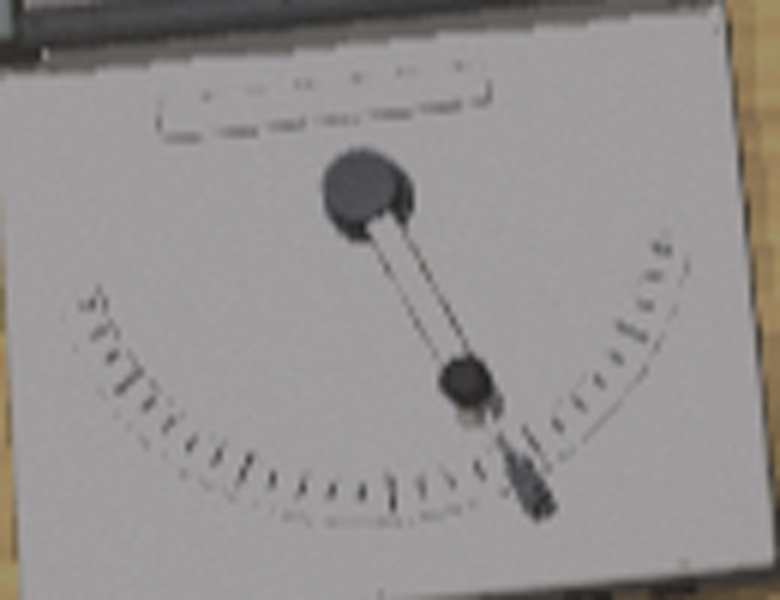

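The lever runs from the boss at (368,195) through the knob at (466,380) straight to the clip at (528,485). The clip hasn't moved. I'll check the angle numerically and go to the handle.

Scaled: -102 mm is -5.1, -100.5 mm is -5.025.

```bash
python3 nudge.py '[{"d":[-1.7,-1.675,0]},{"d":[-3.4,-3.35,0.75]},{"d":[-5.1,-5.025,2.25]},{"d":[-5.1,-5.025,2.25]},{"d":[-5.1,-5.025,2.25]}]'
python3 - <<'E'
from h import *
v=T.plane((262.3,232.9),145.4)-[603,199.2,0];print(np.hypot(*v[:2]),np.arctan2(v[1],v[0])%(2*np.pi))
E
python3 go.py 511 -178 104 3.14
```

```text
clock: 5.85
eef_pos: [510.7, -178.7, 178.8]
eef_rot: [3.14, -0.003, -3.139]
wrist_force: [-0.2, 0.2, 0.4]
finger_gap: 59.8
finger_force: 0.0
106.44922048833052 3.64732612152147
[-5.4600e-01  5.7200e-01  7.4793e+01  1.0000e-03 -3.0000e-03  4.0000e-03]
```

```bash
python3 nudge.py '[{"d":[0,0,1.75]},{"d":[0,0.025,3.5]},{"d":[0,0.025,3.75]},{"d":[0,0.025,3.75]}]'
python3 nudge.py '[{},{},{},{},{}]' 12 15
python3 nudge.py '[{},{}]'
python3 - <<'E'
import numpy as np
from go import rel
from h import *
s=probe_bus.read_state();p=s["eef_pos"];b=np.array([595.1,-178.1]);v=p[:2]-b
y=s["eef_rot"][2]%(2*np.pi)
print(p,y,np.hypot(*v),np.arctan2(v[1],v[0]))
for d in(.1,.2,.3,.4,.5,.6,.7,.745):
    c,n=np.cos(d),np.sin(d);w=b+np.array([[c,-n],[n,c]])@v
    print(d,rel(w[0],w[1],p[2],y+d))
P,_=eyes.camera("side");cv2.imwrite("pics/s3.png",cv2.resize(P[210:360,230:430,::-1],None,fx=4,fy=4))
E
```

```text
clock: 6.25
eef_pos: [510.6, -178.0, 106.6]
eef_rot: [-3.141, 0.0, -3.139]
wrist_force: [1.0, -0.9, 0.9]
finger_gap: 60.2
finger_force: 0.0
clock: 6.75
eef_pos: [510.6, -179.0, 105.7]
eef_rot: [-3.141, 0.0, -3.14]
wrist_force: [0.5, 0.6, 0.3]
finger_gap: 23.4
finger_force: 0.0
clock: 6.95
eef_pos: [510.5, -179.0, 105.6]
eef_rot: [-3.141, 0.0, -3.141]
wrist_force: [-1.4, -0.4, 2.7]
finger_gap: 19.7
finger_force: 15.0
[ 510.49611572 -179.00439866  105.63816237] 3.1426636748041674 84.60871806224543 -3.1309032600294793
0.1 [-5.040e-01 -8.442e+00  2.000e-03 -0.000e+00  0.000e+00 -1.000e-01]
0.2 [-1.8480e+00 -1.6792e+01  4.0000e-03 -0.0000e+00  0.0000e+00 -2.0000e-01]
0.3 [-4.0190e+00 -2.4966e+01  5.0000e-03 -0.0000e+00  0.0000e+00 -3.0000e-01]
0.4 [-6.9960e+00 -3.2882e+01  7.0000e-03 -0.0000e+00  0.0000e+00 -4.0000e-01]
0.5 [-1.0747e+01 -4.0462e+01  9.0000e-03 -0.0000e+00  0.0000e+00 -5.0000e-01]
0.6 [-1.5237e+01 -4.7629e+01  1.1000e-02 -0.0000e+00  0.0000e+00 -6.0000e-01]
0.7 [-2.0420e+01 -5.4313e+01  1.3000e-02 -0.0000e+00  0.0000e+00 -7.0000e-01]
0.745 [-2.2965e+01 -5.7144e+01  1.4000e-02 -0.0000e+00  0.0000e+00 -7.4500e-01]
```

View pics/s3.png

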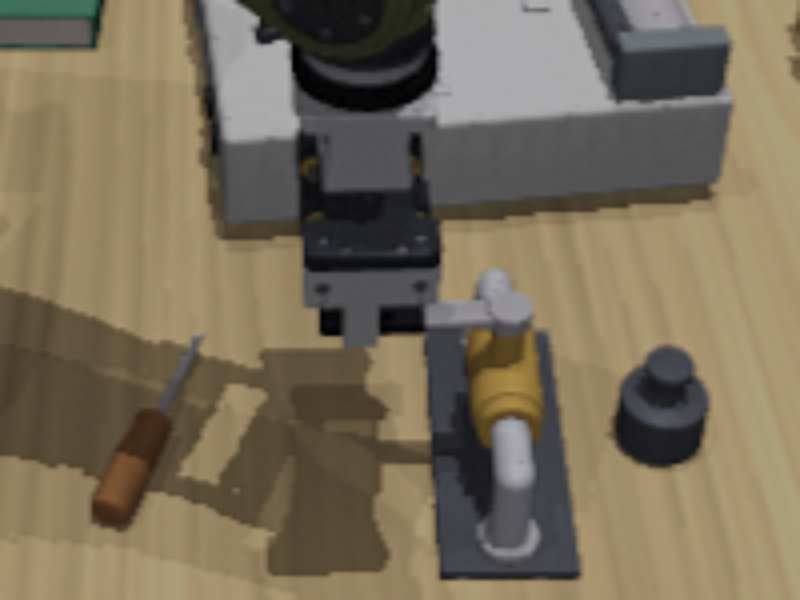

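The fingers, at about (360,325) in the crop, hold the black part of the handle, and everything else is clear. Next I'll turn it by 0.74 rad.

```bash
python3 nudge.py '[{"d":[-0.025,-0.42,0],"turn_vec":[0,0,-1]},{"d":[-0.09,-0.84,0],"turn_vec":[0,0,-2]},{"d":[-0.2,-1.25,0],"turn_vec":[0,0,-3]},{"d":[-0.35,-1.645,0],"turn_vec":[0,0,-4]},{"d":[-0.35,-1.645,0],"turn_vec":[0,0,-4]}]'
python3 - <<'E'
import numpy as np
from go import rel
from h import *
s=probe_bus.read_state();p=s["eef_pos"];b=np.array([595.1,-178.1]);v=p[:2]-b
y=s["eef_rot"][2]%(2*np.pi);a=np.arctan2(v[1],v[0])%(2*np.pi)
print(p,y,np.hypot(*v),a,s["wrist_force"])
for d in(.1,.2,.3,3.887-y):
    c,n=np.cos(d),np.sin(d);w=b+np.array([[c,-n],[n,c]])@v
    print(d,rel(w[0],w[1],p[2],y+d))
E
```

```text
clock: 7.5
eef_pos: [517.4, -212.8, 105.6]
eef_rot: [-3.141, -0.001, -2.739]
wrist_force: [-4.4, -3.6, 5.6]
finger_gap: 19.5
finger_force: 15.0
[ 517.43522466 -212.79433789  105.62208792] 3.544071633766051 85.06182699092231 3.5617148263547653 [-4.43680959 -3.59427719  5.64257257]
0.1 [-5.750e-01 -8.483e+00  5.000e-03 -1.000e-03 -1.000e-03 -1.000e-01]
0.2 [-1.9930e+00 -1.6867e+01  1.0000e-02 -1.0000e-03 -1.0000e-03 -2.0000e-01]
0.3 [-4.2420e+00 -2.5067e+01  1.4000e-02 -1.0000e-03 -1.0000e-03 -3.0000e-01]
0.34292836623394907 [-5.457e+00 -2.851e+01  1.500e-02 -1.000e-03 -1.000e-03 -3.430e-01]
```

```bash
python3 nudge.py '[{"d":[-0.03,-0.425,0],"turn_vec":[0,0,-1]},{"d":[-0.1,-0.845,0],"turn_vec":[0,0,-2]},{"d":[-0.21,-1.25,0],"turn_vec":[0,0,-3]},{"d":[-0.265,-1.405,0],"turn_vec":[0,0,-3.38]},{"d":[-0.265,-1.405,0],"turn_vec":[0,0,-3.38]}]'
python3 nudge.py '[{},{}]'
python3 nudge.py '[{},{},{},{},{}]' 60
python3 nudge.py '[{"d":[0,0,-1.5]},{"d":[0,0,-3.25]},{"d":[0,0,-5]},{"d":[0,0,-6.75]},{"d":[0,0,-6.75]}]'
python3 go.py 380 0 250 3.14
```

```text
clock: 8.0
eef_pos: [548.2, -190.0, 100.6]
eef_rot: [-3.094, -0.062, -2.487]
wrist_force: [-3.1, -11.9, 3.5]
finger_gap: 26.4
finger_force: 15.6
clock: 8.2
eef_pos: [548.2, -190.1, 100.6]
eef_rot: [-3.095, -0.06, -2.488]
wrist_force: [-1.8, -9.8, 3.2]
finger_gap: 26.3
finger_force: 15.2
clock: 8.7
eef_pos: [548.2, -188.8, 100.1]
eef_rot: [-3.097, -0.06, -2.485]
wrist_force: [0.6, 0.4, 0.1]
finger_gap: 59.3
finger_force: 0.0
clock: 9.2
eef_pos: [552.8, -178.2, 239.7]
eef_rot: [-3.09, -0.057, -2.487]
wrist_force: [0.7, -0.5, -0.6]
finger_gap: 59.6
finger_force: 0.0
[ 2.91880e+01  2.45756e+02 -2.13900e+01 -6.80000e-02 -3.80000e-02
  6.57000e-01]
```

Scaled: -6 mm is -0.3, -2 mm is -0.1, 0.6 rad is 6.

```bash
python3 nudge.py '[{"d":[0,0.5,0],"turn_vec":[0,0,1]},{"d":[0.25,2.25,-0.1],"turn_vec":[-0.2,-0.1,2]},{"d":[0.5,4.5,-0.3],"turn_vec":[-0.5,-0.3,3]},{"d":[0.75,7,-0.6],"turn_vec":[-0.68,-0.38,4.5]},{"d":[1.1,9.25,-0.8],"turn_vec":[-0.68,-0.38,6]}]'
python3 nudge.py '[{},{}]'
python3 - <<'E'
from h import *
print(probe_bus.read_state()["joints"].round(3))
p,d=eyes.camera("top");P,D=eyes.camera("side")
np.savez("t3.npz",p=p,d=d)
a=cv2.resize(p[160:290,170:430,::-1],None,fx=3,fy=3,interpolation=cv2.INTER_CUBIC)
cv2.imwrite("pics/t3.png",a)
E
```

```text
clock: 9.7
eef_pos: [419.7, -42.9, 242.9]
eef_rot: [3.137, -0.009, -3.092]
wrist_force: [1.3, 1.0, 0.1]
finger_gap: 59.9
finger_force: 0.0
clock: 9.9
eef_pos: [421.2, -43.7, 243.8]
eef_rot: [3.138, -0.008, -3.083]
wrist_force: [0.8, 0.8, -0.1]
finger_gap: 60.1
finger_force: 0.0
[-1.910e-01 -1.300e-02  1.789e+00  1.000e-03  1.375e+00 -1.820e+00]
```

View pics/t3.png

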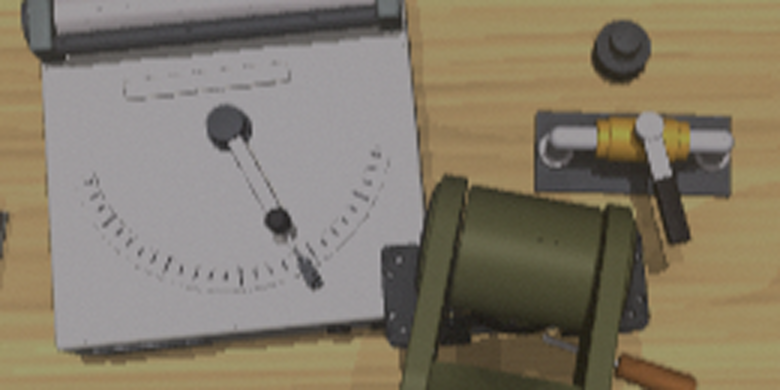

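The handle runs from the stem at (650,126) to its tip at (681,241), so it is only part way. The tilt came from joint 6 reaching its limit. The lever and clip are still aligned. I'll turn the gripper by half a turn and regrasp.

```bash
for i in 1; do :; done
python3 nudge.py '[{"turn_vec":[0,0,1.4]},{"turn_vec":[0,0,2.8]},{"turn_vec":[0,0,4.2]},{"turn_vec":[0,0,5.6]},{"turn_vec":[0,0,7]}]'
python3 nudge.py '[{"turn_vec":[0,0,1.4]},{"turn_vec":[0,0,2.8]},{"turn_vec":[0,0,4.2]},{"turn_vec":[0,0,5.6]},{"turn_vec":[0,0,7]}]'
python3 nudge.py '[{"turn_vec":[0,0,1.4]},{"turn_vec":[0,0,2.8]},{"turn_vec":[0,0,4.2]},{"turn_vec":[0,0,5.6]},{"turn_vec":[0,0,7]}]'
python3 nudge.py '[{"turn_vec":[0,0,1.4]},{"turn_vec":[0,0,2.8]},{"turn_vec":[0,0,4.2]},{"turn_vec":[0,0,5.6]},{"turn_vec":[0,0,7]}]'
python3 - <<'E'
from h import *
from go import rel
s=T.plane((386.2,201.6),124);e=T.plane((396.7,240),120);v=e-s;a=np.arctan2(v[1],v[0])%(2*np.pi)
print(s,e,np.hypot(*v[:2]),a,"q",a-np.pi+.04)
f=np.load("t3.npz");X=T.cloud(f["d"])
m=(X[...,2]>108)&(X[...,2]<130)&(abs(X[...,0]-540)<75)&(abs(X[...,1]+200)<60)
l=cv2.fitLine(X[m][:,:2].astype(np.float32),2,0,.01,.01).ravel();print(l,np.arctan2(l[1],l[0]))
x,y=595.1+84*np.cos(a),-178.1+84*np.sin(a);print(x,y);print(rel(x,y,185,a-np.pi))
E
```

```text
clock: 10.5
eef_pos: [421.9, -44.7, 243.0]
eef_rot: [-3.138, -0.01, 2.493]
wrist_force: [0.0, 0.0, -1.4]
finger_gap: 60.1
finger_force: 0.0
clock: 11.0
eef_pos: [421.9, -44.7, 243.0]
eef_rot: [-3.132, -0.005, 1.793]
wrist_force: [0.1, 0.2, -0.2]
finger_gap: 59.9
finger_force: 0.0
clock: 11.5
eef_pos: [421.9, -44.7, 243.0]
eef_rot: [-3.131, 0.002, 1.093]
wrist_force: [-0.2, 1.5, 0.6]
finger_gap: 59.8
finger_force: 0.0
clock: 12.0
eef_pos: [421.9, -44.7, 243.0]
eef_rot: [-3.135, 0.008, 0.393]
wrist_force: [-0.0, -0.6, 0.9]
finger_gap: 60.0
finger_force: 0.0
[ 593.96355154 -178.04072482  124.        ] [ 491.02553833 -202.56867254  120.        ] 105.81991675528465 3.3755095548686245 q 0.27391690127883134
[ 9.7577590e-01  2.1877238e-01  5.4592102e+02 -1.8796211e+02] 0.2205562
513.3876591253406 -197.57031968878425
[ 2.65180e+01  1.76647e+02  5.65260e+01 -6.00000e-03  9.00000e-03
  1.59000e-01]
```

Scaled: 176.6 mm is 8.83, 130 mm is 6.5, 0.159 rad is 1.59.

```bash
python3 nudge.py '[{"d":[0.3,2,0],"turn_vec":[0,0,0.5]},{"d":[0.65,4.25,0],"turn_vec":[-0.06,0.09,1]},{"d":[1,6.5,1],"turn_vec":[-0.06,0.09,1.59]},{"d":[1.325,8.83,2.8],"turn_vec":[-0.06,0.09,1.59]},{"d":[1.325,8.83,2.8],"turn_vec":[-0.06,0.09,1.59]}]'
python3 nudge.py '[{},{}]'; python3 go.py 513.4 -197.6 105 0.234
```

```text
clock: 12.5
eef_pos: [513.6, -199.6, 181.1]
eef_rot: [-3.138, 0.004, 0.237]
wrist_force: [-0.2, 1.2, -1.3]
finger_gap: 59.5
finger_force: 0.0
clock: 12.7
eef_pos: [513.8, -196.1, 186.8]
eef_rot: [3.141, -0.002, 0.24]
wrist_force: [1.0, 0.0, 0.3]
finger_gap: 60.0
finger_force: 0.0
[-8.6900e-01  1.3910e+00  8.1829e+01  0.0000e+00 -2.0000e-03  6.0000e-03]
```

Scaled: 81 mm is 4.05, 70 mm is 3.5.

```bash
python3 nudge.py '[{"d":[0,0,1.75]},{"d":[0,0.05,3.5]},{"d":[-0.05,0.05,4.05]},{"d":[-0.05,0.05,4.05]}]'
python3 nudge.py '[{},{},{},{},{}]' 12 15
python3 nudge.py '[{},{},{}]'
cat > arc.py <<'E'
import numpy as np,sys
from go import rel
from h import *
s=probe_bus.read_state();p=s["eef_pos"];b=np.array([595.1,-178.1]);v=p[:2]-b
y=s["eef_rot"][2];a=np.arctan2(v[1],v[0])%(2*np.pi)
print(p,y,np.hypot(*v),a-np.pi,s["joints"].round(2))
for d in(.1,.2,.3,.4,.745-y):
    c,n=np.cos(d),np.sin(d);w=b+np.array([[c,-n],[n,c]])@v
    print(round(d,3),rel(w[0],w[1],p[2],y+d))
E
python3 arc.py
```

```text
clock: 13.1
eef_pos: [512.8, -196.8, 105.6]
eef_rot: [-3.141, -0.001, 0.24]
wrist_force: [-0.3, -0.5, 0.6]
finger_gap: 60.0
finger_force: 0.0
clock: 13.6
eef_pos: [513.2, -197.6, 105.7]
eef_rot: [3.141, -0.002, 0.239]
wrist_force: [-0.4, 0.1, -0.1]
finger_gap: 23.8
finger_force: 0.0
clock: 13.9
eef_pos: [513.2, -197.6, 105.6]
eef_rot: [3.141, -0.002, 0.239]
wrist_force: [-0.3, -0.6, 3.1]
finger_gap: 20.3
finger_force: 15.0
[ 513.18235211 -197.61555283  105.57507327] 0.23897907028920784 84.2102003184871 0.23387430836863032 [-0.43  0.4   1.63  0.    1.11  0.9 ]
0.1 [ 3.780e-01  8.409e+00  5.000e-03  1.000e-03 -2.000e-03 -1.000e-01]
0.2 [ 1.5930e+00  1.6738e+01  1.1000e-02  1.0000e-03 -2.0000e-03 -2.0000e-01]
0.3 [ 3.6340e+00  2.4905e+01  1.9000e-02  1.0000e-03 -2.0000e-03 -3.0000e-01]
0.4 [ 6.4800e+00  3.2826e+01  2.8000e-02  1.0000e-03 -2.0000e-03 -4.0000e-01]
0.506 [ 1.0345e+01  4.0870e+01  3.9000e-02  1.0000e-03 -1.0000e-03 -5.0600e-01]
```

```bash
python3 nudge.py '[{"d":[0.02,0.42,0],"turn_vec":[0,0,-1]},{"d":[0.08,0.835,0],"turn_vec":[0,0,-2]},{"d":[0.18,1.245,0],"turn_vec":[0,0,-3]},{"d":[0.325,1.64,0],"turn_vec":[0,0,-4]},{"d":[0.515,2.045,0],"turn_vec":[0,0,-5.06]}]'
python3 nudge.py '[{},{},{}]'
python3 arc.py
python3 nudge.py '[{},{},{},{},{}]' 60
python3 nudge.py '[{"d":[0,0,-1.5]},{"d":[0,0,-3.25]},{"d":[0,0,-5]},{"d":[0,0,-6.75]},{"d":[0,0,-6.75]}]'
python3 go.py 420 -20 245 0.745
```

```text
clock: 14.4
eef_pos: [532.5, -235.4, 105.6]
eef_rot: [3.141, -0.0, 0.749]
wrist_force: [-3.6, 0.1, 4.5]
finger_gap: 20.1
finger_force: 15.1
clock: 14.7
eef_pos: [532.7, -235.5, 105.6]
eef_rot: [3.139, -0.0, 0.742]
wrist_force: [-1.4, -5.9, 2.6]
finger_gap: 19.7
finger_force: 15.0
[ 532.650371   -235.45419736  105.59217854] 0.7418381713822608 84.79068414043263 0.7428923211013627 [-0.48  0.47  1.53 -0.    1.14  0.35]
0.1 [ 4.330e-01  8.464e+00  1.900e-02  2.000e-03 -0.000e+00 -1.000e-01]
0.2 [ 1.7080e+00  1.6843e+01  3.9000e-02  2.0000e-03 -0.0000e+00 -2.0000e-01]
0.3 [ 3.8130e+00  2.5053e+01  5.8000e-02  2.0000e-03  0.0000e+00 -3.0000e-01]
0.4 [ 6.7280e+00  3.3012e+01  7.8000e-02  2.0000e-03  0.0000e+00 -4.0000e-01]
0.003 [ 0.001  0.268  0.001  0.002 -0.    -0.003]
clock: 15.2
eef_pos: [532.8, -234.6, 105.3]
eef_rot: [3.141, -0.001, 0.745]
wrist_force: [0.3, 0.5, 1.1]
finger_gap: 56.6
finger_force: 0.0
clock: 15.7
eef_pos: [533.9, -235.4, 245.4]
eef_rot: [3.133, -0.004, 0.745]
wrist_force: [-0.7, 0.1, 0.3]
finger_gap: 60.1
finger_force: 0.0
[ 6.23230e+01 -2.35487e+02 -1.27700e+00  8.00000e-03 -4.00000e-03
  0.00000e+00]
```

Scaled: -220 mm is -11, -175 mm is -8.75.

```bash
python3 nudge.py '[{"d":[0.5,-2,0]},{"d":[1.1,-4.25,0]},{"d":[1.75,-6.5,0]},{"d":[2.35,-8.75,0]},{"d":[3,-11,0]}]'
python3 nudge.py '[{},{},{}]'
python3 - <<'E'
from h import *
p,d=eyes.camera("top")
cv2.imwrite("pics/t4.png",cv2.resize(p[160:290,170:430,::-1],None,fx=3,fy=3,interpolation=cv2.INTER_CUBIC))
X=T.cloud(d);m=(X[...,2]>112)&(X[...,2]<130)&(abs(X[...,0]-550)<60)&(abs(X[...,1]+215)<60)
l=cv2.fitLine(X[m][:,:2].astype(np.float32),2,0,.01,.01).ravel();print(np.arctan2(l[1],l[0])+.04)
E
```

```text
clock: 16.2
eef_pos: [426.1, -31.0, 239.6]
eef_rot: [3.141, -0.001, 0.745]
wrist_force: [1.5, 0.4, -0.2]
finger_gap: 60.1
finger_force: 0.0
clock: 16.5
eef_pos: [427.8, -33.0, 240.0]
eef_rot: [3.141, -0.001, 0.745]
wrist_force: [-0.1, -0.7, -0.7]
finger_gap: 60.2
finger_force: 0.0
0.7701473
```

View pics/t4.png

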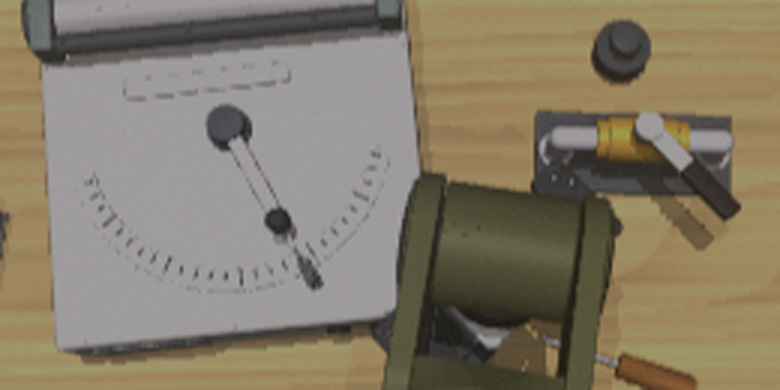

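The handle, from (650,126) to (733,210), stands at about 45° (0.77 rad measured). The lever still points at the clip, and the weight and awl haven't moved.

```bash
python3 -c "
from cell import manip, eyes, probe_bus
print(manip.sign_off())"
```

```text
the job is handed in; nothing more can be done
None
```

I've handed the job in, and no verdict was shown: by camera the film lever points at the index clip to within about 0.01 rad, and the air valve handle stands at about 0.77 rad (target 0.785), after one regrasp when the wrist joint hit its limit.

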